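Draw the long rod out of its storage tube

ROBOT

A 6-joint arm with a two-finger parallel gripper is mounted at the origin on a cart in front of the work surface, level with it; the furniture and walls round the work are solid. World frame = base frame: x ahead of the robot, y to its left, z up, the work surface at z = 0. Lengths are in mm, angles in rad, forces in N, time in s.
With the tool pointing down it reaches from about 350 to 875 mm from the base axis. Payload 4.2 kg.
Tool frame: the origin (TCP) lies at the very end of the fingers, on their centre line; the grasp point (between the pads) lies 19 mm behind it; z points along the fingers, y is the line along which they close (so a half turn about z gives the same grasp; the last joint's range is limited). The gripper opens to 85 mm and grips with 20 to 120 N. Pads are 22 mm wide; open, the fingers measure 114 mm over their backs; the gripper's body (76 mm by 85 mm) begins 54 mm behind the grasp point. The pads swing forward as they close: fully open they stand 13 mm farther back than shut.
Start: joints at [-0.991, 0.385, 0.008, 0, -1.194, -0.259], TCP at [197.094, -593.088, 231.312] pointing down, gripper open.
Joint ranges: [-3.14, 3.14], [-1.21, 2.06], [-1.07, 1.41], [-3.16, 2.05], [-2.99, -0.16], [-3.1, 3.1]. Speed limits (rad/s): [2.79, 2.79, 3.14, 3.14, 3.14, 3.14].

INTERFACE

Orientations are given as a unit quaternion [x, y, z, w].
In Python, from bench import arm, viewer gives the robot as it stands. The module is installed in compiled form; this text tells all that it offers.
- The arm moves only by the tool hand_motion, called after ">>>" as a command line: name --argument value ..., lists and objects as JSON in quotes. Schema: {"type":"object","properties":{"ticks":{"type":"array","items":{"type":"object","properties":{"dx":{"type":"number"},"dy":{"type":"number"},"dz":{"type":"number"},"wx":{"type":"number"},"wy":{"type":"number"},"wz":{"type":"number"}},"additionalProperties":false},"minItems":1,"maxItems":10},"jaw":{"type":"number"},"only":{"type":"string"},"quiet":{"type":"boolean"},"lines":{"type":"string"}},"required":["ticks"],"additionalProperties":false}. ticks is a list of rows, 1 to 10 of them, each an object with the fields dx, dy, dz (the shift in parts of the range, where 1.0 means 750 mm), wx, wy, wz (a rotation vector in a scale on which 1.0 is 4 rad); a field left out counts as zero; each row is the pose to reach, as a shift and turn from the pose commanded when the call began, along the tool's axes at that moment; what a row does not reach only later rows make up. A row lasts 1/10 s, in which the tool goes at most 50 mm and 0.15 rad, less where a joint would pass 70% of its speed; a pose out of reach is approached as far as the arm can. jaw is the finger opening in mm, set as the call begins (left out keeps the last). The fingers move at their own pace and stop on an object; the grip force is fixed at half the most. Time passes only in rows, so rows that do not move let the fingers close. The tool returns the time, the measured TCP pose, the force, the opening and the grip force at its end. only (a regular expression) keeps the lines of the reply that match it, lines (a string "A,B") keeps lines A to B, and quiet returns only ok. No shift or turn number may pass 1 either way. Input that does not fit is refused with a message, and nothing moves.
- arm.read_state(): the state, without advancing time (a new reading comes with each control period).
- viewer.get_image(name): name is "scene" or "top"; returns (picture, depth): 420x560x3 uint8, blue, green, red; 420x560 float32, mm along the optical axis (not along the pixel's ray), 0 where there is no reading.
- viewer.get_calibration(name): a dict with "K" (3x3 intrinsics, pixels), "D" ([k1, k2, p1, p2, k3] as OpenCV has them; the pictures are not rectified), "rvec" (rotation vector, rad) and "tvec" (3), from world to camera coordinates, as OpenCV has them. Camera axes: x right, y down, z forward; pixel columns grow to the right and rows downward; lengths in mm; the calibration is good to about 2 mm. A picture is of the moment at which its call begins. get_calibration takes no time and is no camera call.
- arm.job_done(): hands the job in; it is judged then, once.
The state is a dict: "clock": time; "joints": joint angles; "joint_vel": joint speeds; "joint_efforts": joint torques, N m; "position": TCP position; "ee_rot": TCP orientation; "contact_force": force on the tool from outside, world axes, zero at the start; "wrist_torque": the same for the moment, N m; "gripper_width": finger opening in mm; "grasp_force": force on a finger pad.
Only numpy, scipy, OpenCV 4.12 (cv2) and the standard library are available. Lean on these libraries where they do the work, as an engineer would, in place of code of your own. Each camera call takes 0.05 s, during which the arm holds its last target. There are 200 camera calls.

TASK

Roll the black edge thumbwheel in the housing beside the tube with a fingertip until the keeper blade that stands in front of the rod is fully down; work it by the wheel, do not push the blade. Then draw the long steel rod out of the horizontal tube, re-gripping it along its length as often as the vee rests force you to, until its inner end is a finger's width clear of the tube, and leave it lying in both vee rests with the blade still down. Do not drop the rod off the rack or shift the things lying about.

Things in the scene. Friction and masses are not known exactly. Their poses are not given: they have to be found in the camera images.
- rack: Fixed rack: aluminium bar 455 x 36 x 12 mm on the bench top, carrying tube, keeper, vee rests and thumbwheel housing. Origin on the bench top below the tube's mouth; x = the direction in which the rod is drawn out, z up. The steel tube runs from x = -200 to 0 mm: outer diameter 24, bore 18, tail end closed; two clamps on it reach z = 99 mm
- mouth (a point): Centre of the tube's mouth at the height of the rod's axis: rack frame (0, 0, 75 mm); axes as the rack's. The collar round the mouth has 29 mm diameter. From here to rest 1 the rod is free to be gripped from above; only the keeper and its guide stand there
- wheel_top (a point): Topmost point of the thumbwheel's rim: rack frame (-48, +44, 65.5 mm), does not turn; axes as the rack's. Robot's side of the tube. Black wheel, diameter 53, width 10, 18 low cross ribs, axle parallel to the rack's y; it stands 10 mm out of a slot 47 mm long in the top (z = 55 mm) of a grey housing 70 (x) x 36 (y) mm
- wheel (a joint): Turn of the thumbwheel, 0 to 1.3 rad. It grows when the top of the rim is moved towards +x of the rack (towards the mouth). It turns with light friction (about 1 N at the rim) and stays where it is left. It drives the keeper blade: 0 = blade fully up, 1.3 = end stop, blade fully down
- keeper: Steel keeper blade, 5 mm thick (x), 18 mm wide, upright across the rod's way; origin at the middle of its lower end, rack x = 62.5 mm. Upper end 56 mm above the origin: z = 88 mm when up (wheel 0), 48 mm when down, 20 mm below the rod. Its fixed guide (x = 51 to 74, 32 mm wide) is 36 mm high
- rod: Loose round steel rod, 240 mm long, 14 mm diameter, about 0.3 kg, rounded ends; origin at its middle, x axis along it towards the head, the end that sticks out of the tube. At the start the head stands 46 to 56 mm out of the mouth
- rod_head (a point): Outer end of the rod, 120 mm from its middle
- rod_tail (a point): Inner end of the rod, 120 mm from its middle; at the start deep in the tube
- rest_1 (a point): Axis of a rod that lies in vee rest 1: rack frame (130, 0, 73.5 mm); axes as the rack's. The rest is 16 mm long in x, 40 mm wide at its top, which is at z = 79 mm: fingers that hold the rod cannot pass it
- rest_2 (a point): Axis of a rod that lies in vee rest 2, like rest 1: rack frame (220, 0, 73.5 mm); axes as the rack's
- cylinder_a: Loose lock cylinder, 43 x 24 x 40 mm, a bystander on the robot's side of the tube; origin at its underside
- cylinder_b: Loose lock cylinder, 43 x 24 x 40 mm, a bystander on the robot's side of the keeper; origin at its underside
- padlock: Loose padlock lying flat, 77 x 50 x 21 mm, a bystander beyond the rod; origin at its underside
- tape: Loose roll of black tape, 57 x 54 x 19 mm, a bystander on the mat in front of the toolbox; origin at its underside

How it is judged:
By the outcome, as a careful person would: the job done as asked, in the order asked, and still so for the second after the job is handed in, with the robot touching nothing.
It also fails if it takes over 58 s, if anything falls off the work surface, if the arm or the gripper's body presses on something with over 40 N, if the wrist force passes 120 N, or if a joint passes its speed limit or range.

## Working session

There is one attempt and no reset: what is moved stays moved. The work goes in short steps, Python scripts to look and compute and a tool call to move; the robot and the scene stay as the last step left them, time stands still between calls to the robot, and variables do not carry over. Pictures are saved under pics/ and viewed, at most 10 in all, crops included, and the job is handed in when it is done.

```bash
mkdir -p pics; python3 - <<'E'
from bench import arm, viewer
import cv2, numpy as np
for n in ("scene","top"):
    im,d=viewer.get_image(n); np.savez(f"{n}0.npz",im=im,d=d); cv2.imwrite(f"pics/{n}0.png",im)
    c=viewer.get_calibration(n); R=cv2.Rodrigues(np.array(c["rvec"]))[0]
    print(n,np.array(c["K"]).tolist(),c["D"],(-R.T@np.array(c["tvec"]).ravel()).round(1),R.round(3).tolist())
s=arm.read_state(); print(s)
E
```

```text
scene [[531.4822391883207, 0.0, 273.8725377916818], [0.0, 531.4822391883207, 203.19456968502612], [0.0, 0.0, 1.0]] [-0.13882995  0.          0.          0.          0.        ] [-519.5  543.7 1231.7] [[-0.511, -0.859, 0.019], [-0.602, 0.342, -0.721], [0.613, -0.381, -0.692]]
top [[478.67752410448014, 0.0, 279.1076100780539], [0.0, 478.67752410448014, 210.69849540102643], [0.0, 0.0, 1.0]] [0.02102735 0.         0.         0.         0.        ] [ 252.8 -111.5 1304.9] [[-0.02, -1.0, -0.004], [-0.979, 0.021, -0.203], [0.204, 0.0, -0.979]]
{'clock': 0.1, 'joints': array([-9.91404345e-01,  3.85509427e-01,  6.76229321e-03, -3.96375810e-04,
       -1.19399778e+00, -2.58599856e-01]), 'joint_vel': array([-7.38174261e-04,  1.12540701e-03,  9.64414389e-04,  1.96464343e-03,
       -7.80640057e-05,  1.61284279e-03]), 'joint_efforts': array([-7.82560455e-04, -3.93318629e+01,  1.88928705e+01,  4.19796735e+00,
       -2.58134154e-03,  9.41403158e-06]), 'position': array([ 196.91941392, -592.62565472,  230.31865364]), 'ee_rot': array([-1.59636956e-01,  9.87175293e-01,  9.64960312e-04, -2.28106053e-04]), 'contact_force': array([-0.79831987,  0.17149067,  0.39412812]), 'wrist_torque': array([ 0.0046195 ,  0.03568283, -0.01091109]), 'grasp_force': 0.0, 'gripper_width': 85.35085054752228}
```

View pics/top0.png

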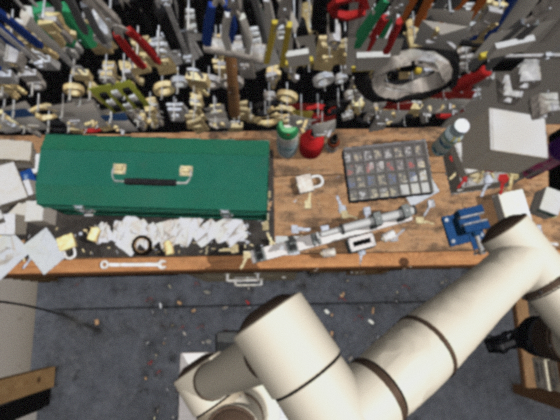

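View pics/scene0.png

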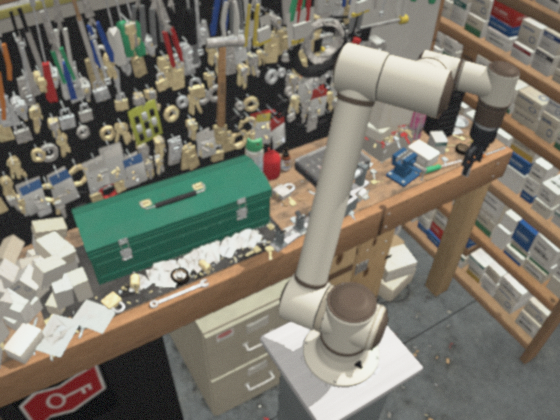

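The top view shows the rack running from the tube tail near (412,212) to its outer end near (257,255). The thumbwheel housing is near (362,242) and the padlock near (303,184). I'll enlarge that part.

```bash
cat > h.py <<'E'
import numpy as np, cv2
from bench import arm, viewer
def cal(n):
    c=viewer.get_calibration(n); return np.array(c["K"]),np.array(c["D"]),cv2.Rodrigues(np.array(c["rvec"]))[0],np.array(c["tvec"]).ravel()
def ray(n,uv):
    K,D,R,t=cal(n); p=cv2.undistortPoints(np.array(uv,float).reshape(-1,1,2),K,D).reshape(-1,2)
    d=np.c_[p,np.ones(len(p))]@R; return -R.T@t,d
def onz(n,uv,z):
    o,d=ray(n,uv); return o+d*((z-o[2])/d[:,2])[:,None]
def dep(n,uv,dp):
    o,d=ray(n,uv); return o+d*np.array(dp).reshape(-1,1)
def proj(n,P):
    K,D,R,t=cal(n); return cv2.projectPoints(np.array(P,float).reshape(-1,1,3),cv2.Rodrigues(R)[0],t,K,D)[0].reshape(-1,2)
def cloud(n,d,x0,x1,y0,y1):
    vv,uu=np.mgrid[y0:y1,x0:x1]; dd=d[y0:y1,x0:x1].ravel(); uv=np.c_[uu.ravel(),vv.ravel()]
    k=dd>0; return uv[k],dep(n,uv[k],dd[k])
E
python3 - <<'E'
import cv2,numpy as np
from h import *
im=np.load("top0.npz")["im"]
cv2.imwrite("pics/topc.png",cv2.resize(im[195:275,245:430],None,fx=4.3,fy=4.3,interpolation=cv2.INTER_CUBIC))
d=np.load("top0.npz")["d"]; uv,P=cloud("top",d,240,430,190,275)
k=(P[:,2]>84)&(P[:,2]<110)
for z0,z1 in((84,92),(92,110)):
    k=(P[:,2]>z0)&(P[:,2]<z1); print(z0,k.sum(),P[k].min(0).round(),P[k].max(0).round())
# height map along
Z=np.zeros((85,190)); Z[uv[:,1]-190,uv[:,0]-240]=P[:,2]
hm=np.clip(Z/110*255,0,255).astype(np.uint8); cv2.imwrite("pics/hm.png",cv2.resize(cv2.applyColorMap(hm,cv2.COLORMAP_JET),None,fx=4,fy=4,interpolation=cv2.INTER_NEAREST))
E
```

```text
84 442 [ 432. -466.   84.] [514. -10.  92.]
92 226 [ 456. -459.   92.] [517. -41. 104.]
```

View pics/topc.png

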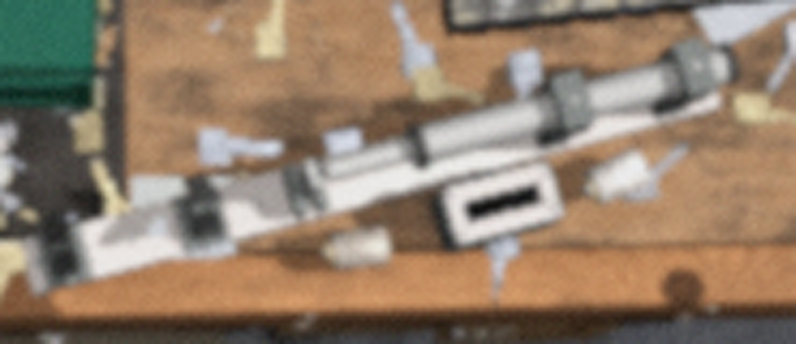

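View pics/hm.png

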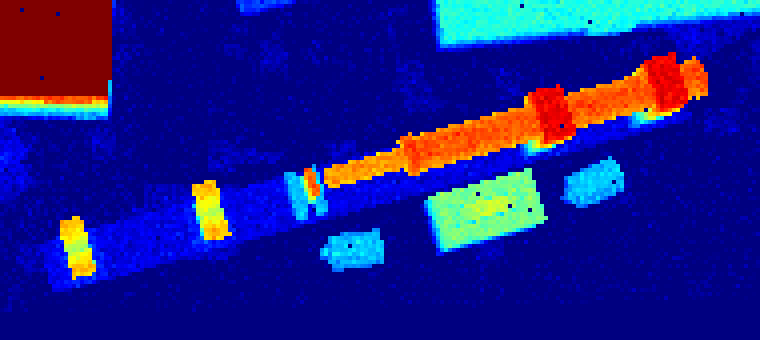

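The height map is clear. It shows the tube with its two clamps from (705,75) to the collar near (410,155), the rod up to about (325,178), and the raised blade near (312,185). The rests are near (210,210) and (78,245), the housing near (487,208), and the cylinders near (593,182) and (352,250). Next I'll fit the rack frame.

```bash
cat > fit.py <<'E'
from h import *
d=np.load("top0.npz")["d"]; uv,P=cloud("top",d,240,430,190,275)
hx=(uv-[240,190])*4.0
def box(x0,x1,y0,y1,z0,z1):
    return P[(hx[:,0]>x0)&(hx[:,0]<x1)&(hx[:,1]>y0)&(hx[:,1]<y1)&(P[:,2]>z0)&(P[:,2]<z1)]
H=box(420,555,160,260,46,64); rc=cv2.minAreaRect(H[:,:2].astype(np.float32))
r1=box(185,240,170,250,66,90); r2=box(50,100,205,285,66,90)
tube=box(410,520,100,190,80,94); rod=box(330,395,140,190,72,90); bl=box(300,325,150,215,76,100)
cl=[box(525,578,80,145,92,110),box(640,690,50,110,92,110)]
for n,q in dict(H=H,r1=r1,r2=r2,tube=tube,rod=rod,blade=bl,cl1=cl[0],cl2=cl[1]).items(): print(n,len(q),((q.min(0)+q.max(0))/2).round(1),q.mean(0).round(1),np.percentile(q[:,2],[10,50,90]).round(1))
print("housing rect",rc)
pts=[];nom=[]
A=[(cv2.minAreaRect(q[:,:2].astype(np.float32))) for q in (r1,r2)]
print("rests",A)
src=np.array([[-48,44],[130,0],[220,0]],float); dst=np.array([rc[0],A[0][0],A[1][0]])
# direction from ridge points
R=np.vstack([tube,rod]); 
ax=cv2.fitLine(np.vstack([q[:,:2] for q in(tube,r1,r2)]).astype(np.float32),cv2.DIST_L2,0,.01,.01).ravel(); print("axis",ax, np.degrees(np.arctan2(ax[1],ax[0])))
T,_=np.linalg.lstsq(np.array([[a,-b,1,0] for a,b in src]+[[b,a,0,1] for a,b in src]),np.r_[dst[:,0],dst[:,1]],rcond=None)[:2]
th=np.arctan2(T[1],T[0]); print("scale",np.hypot(*T[:2]),"th",np.degrees(th))
Rm=np.array([[np.cos(th),-np.sin(th)],[np.sin(th),np.cos(th)]]); t=dst.mean(0)-Rm@src.mean(0)
print("origin",t,"resid",(dst-(src@Rm.T+t)).round(1).tolist())
f=lambda q:((q[:,:2]-t)@Rm)
for n,q in dict(tube=tube,rod=rod,blade=bl,cl1=cl[0],cl2=cl[1],r1=r1,r2=r2,H=H).items(): print(n,f(q).min(0).round(1),f(q).max(0).round(1),f(q).mean(0).round(1))
ca=box(555,630,150,210,25,60);cb=box(315,390,220,280,25,60);tb=box(0,110,0,120,60,400)
for q in(ca,cb,tb): print("by",f(q).min(0).round(),f(q).max(0).round(),q[:,2].max().round())
E
python3 fit.py
```

```text
H 346 [ 425.9 -326.4   54.9] [ 424.9 -326.1   54.4] [50.2 54.2 58.9]
r1 73 [ 424.8 -144.2   73.8] [ 425.3 -143.4   72.8] [67.4 73.3 77.6]
r2 68 [402.3 -57.   73.4] [402.7 -56.6  73. ] [68.5 73.1 77.8]
tube 232 [ 464.7 -309.    87. ] [ 465.2 -309.4   86. ] [81.6 86.  89.9]
rod 88 [ 450.1 -243.2   78.7] [ 449.2 -243.    79.3] [76.  79.3 83.3]
blade 20 [ 440.8 -211.8   84.1] [ 441.5 -210.2   84.5] [79.1 85.1 88. ]
cl1 104 [ 479.9 -364.2   97.9] [ 479.6 -363.8   97.8] [ 94.4  98.1 100.8]
cl2 106 [ 498.9 -437.4   98.3] [ 499.  -437.8   98. ] [ 95.   98.  101.1]
housing rect ((425.6915283203125, -326.8733825683594), (36.19911575317383, 70.65878295898438), 14.098146438598633)
rests [((424.698486328125, -143.7722625732422), (37.951568603515625, 15.772865295410156), 13.727094650268555), ((402.8234558105469, -56.605587005615234), (37.56777572631836, 15.656423568725586), 15.473424911499023)]
axis [ 2.3943099e-01 -9.7091341e-01  4.4600845e+02 -2.3081718e+02] -76.14703
scale 0.9986618935883419 th 104.16525624984162
origin [ 456.5936283  -269.76698011] resid [[0.0, 0.2], [-0.1, -0.1], [0.1, -0.1]]
tube [-79.  -10.7] [-1.8 13.3] [-40.5   1.3]
rod [ 4.9 -6.6] [49.5  7.1] [27.8  0.6]
blade [51.3 -7.1] [65.5  9. ] [61.4  0.1]
cl1 [-108.   -16.4] [-87.1  17.1] [-96.8   0.7]
cl2 [-184.   -17.3] [-163.4   16.6] [-173.3    0. ]
r1 [122.  -18.9] [138.   19.1] [130.2  -0.5]
r2 [212.2 -18.9] [227.9  18.8] [219.9   0. ]
H [-83.1  25.8] [-12.5  62.1] [-46.8  44.5]
by [-145.   31.] [-105.   57.] 41.0
by [23. 32.] [64. 58.] 44.0
by [ 161. -142.] [241. -81.] 178.0
```

```bash
cat > go.py <<'E'
# go.py x y z (rack frame TCP target): shift/turn in tool axes from the measured pose; tool y along rack y
import sys; from h import *; from scipy.spatial.transform import Rotation as Ro
th=np.radians(104.1); O=np.array([456.6,-269.8,0]); R=Ro.from_euler('z',th).as_matrix()
G=np.c_[-R[:,0],R[:,1],-R[:,2]]
s=arm.read_state(); T=Ro.from_quat(s["ee_rot"]).as_matrix(); p=s["position"]
print("tcp rack",(R.T@(p-O)).round(1),"force rack",(R.T@s["contact_force"]).round(1),"t",s["clock"],"w",s["gripper_width"],"grip",s["grasp_force"])
if len(sys.argv)>3:
    tg=O+R@np.array(list(map(float,sys.argv[1:4])))
    print("d",(T.T@(tg-p)).round(1),"rot",Ro.from_matrix(T.T@G).as_rotvec().round(3))
E
python3 go.py -65 44 110
```

```text
tcp rack [-249.8  330.5  230.3] force rack [0.4 0.7 0.4] t 0.1 w 85.35085054752228 grip 0.0
d [-299.5  162.7  120.6] rot [ 2.000e-03  1.000e-03 -1.496e+00]
```

Units first: shifts go in shares of 750 mm and turns go in shares of 4 rad. So -299.5 mm / 750 = -0.3993, 162.7 mm / 750 = 0.2169, -1.496 rad / 4 = -0.374.

>>> hand_motion --ticks '[{"dx":-0.3993,"dy":0.2169,"dz":0.1067,"wz":-0.374},{"dx":-0.3993,"dy":0.2169,"dz":0.1067,"wz":-0.374},{"dx":-0.3993,"dy":0.2169,"dz":0.1067,"wz":-0.374},{"dx":-0.3993,"dy":0.2169,"dz":0.1067,"wz":-0.374},{"dx":-0.3993,"dy":0.2169,"dz":0.1067,"wz":-0.374},{"dx":-0.3993,"dy":0.2169,"dz":0.1067,"wz":-0.374},{"dx":-0.3993,"dy":0.2169,"dz":0.1067,"wz":-0.374},{"dx":-0.3993,"dy":0.2169,"dz":0.16,"wz":-0.374},{"dx":-0.3993,"dy":0.2169,"dz":0.16,"wz":-0.374},{"dx":-0.3993,"dy":0.2169,"dz":0.16,"wz":-0.374}]' --jaw 0

```text
clock: 1.1
position: [429.4, -343.1, 109.4]
ee_rot: [0.791, -0.612, -0.002, 0.001]
contact_force: [0.4, 0.4, 0.3]
gripper_width: -0.3
grasp_force: 0.0
```

```bash
python3 go.py -65 44 70
```

```text
tcp rack [-64.5  44.3 109.4] force rack [ 0.3 -0.5  0.3] t 1.1 w -0.2781454823374758 grip 0.0
d [ 0.7 -0.4 39.4] rot [0.003 0.003 0.007]
```

In the tool's units: 42 mm / 750 = 0.056, 0.5 mm / 750 = 0.0007.

>>> hand_motion --ticks '[{"dx":0.0007,"dy":-0.0004,"dz":0.056},{"dx":0.0007,"dy":-0.0004,"dz":0.056}]'

```text
clock: 1.3
position: [426.8, -342.6, 64.7]
ee_rot: [0.788, -0.616, -0.006, 0.001]
contact_force: [-0.9, -0.2, -0.5]
gripper_width: 0.3
grasp_force: 0.0
```

>>> hand_motion --ticks '[{"dz":0.0013},{"dz":0.0013}]'

```text
clock: 1.5
position: [431.1, -345.1, 69.5]
ee_rot: [0.789, -0.615, 0.001, -0.0]
contact_force: [0.3, -0.2, -0.2]
gripper_width: 0.2
grasp_force: 0.0
```

>>> hand_motion --ticks '[{"dz":0.0013},{"dz":0.0013}]'

```text
clock: 1.7
position: [430.9, -344.9, 68.4]
ee_rot: [0.788, -0.615, 0.001, -0.0]
contact_force: [-0.1, 0.0, 0.1]
gripper_width: 0.2
grasp_force: 0.0
```

```bash
python3 go.py
```

```text
tcp rack [-66.6  43.2  68.4] force rack [0.1 0.1 0.1] t 1.7 w 0.15626837607977864 grip 0.0
```

In the tool's units: 2 mm / 750 = 0.0027.

>>> hand_motion --ticks '[{"dz":0.0027},{"dz":0.0027},{"dz":0.0027}]'

```text
clock: 2.0
position: [430.4, -344.7, 65.4]
ee_rot: [0.789, -0.615, 0.0, 0.0]
contact_force: [-0.4, 0.5, -0.0]
gripper_width: -0.0
grasp_force: 0.0
```

>>> hand_motion --ticks '[{"dz":0.0013},{"dz":0.0013}]'

```text
clock: 2.2
position: [430.3, -344.6, 64.2]
ee_rot: [0.789, -0.615, -0.0, 0.0]
contact_force: [-0.9, 0.2, -0.3]
gripper_width: -0.1
grasp_force: 0.0
```

>>> hand_motion --ticks '[{"dz":0.0013},{"dz":0.0013}]'

```text
clock: 2.4
position: [430.3, -344.6, 63.1]
ee_rot: [0.789, -0.615, -0.0, 0.0]
contact_force: [0.0, 0.0, -0.0]
gripper_width: -0.3
grasp_force: 0.0
```

```bash
python3 go.py
```

```text
tcp rack [-66.2  43.7  63.1] force rack [ 0. -0. -0.] t 2.4 w -0.2506848341901134 grip 0.0
```

In the tool's units: -3 mm / 750 = -0.004, -1 mm / 750 = -0.0013.

>>> hand_motion --ticks '[{"dx":-0.004,"dz":-0.0013},{"dx":-0.004,"dz":-0.0013}]'

```text
clock: 2.6
position: [429.6, -341.5, 64.4]
ee_rot: [0.789, -0.615, -0.0, -0.0]
contact_force: [-0.2, 0.2, 0.0]
gripper_width: 0.0
grasp_force: 0.0
```

>>> hand_motion --ticks '[{"dx":-0.004},{"dx":-0.004}]'

```text
clock: 2.8
position: [428.8, -338.5, 64.4]
ee_rot: [0.789, -0.615, -0.0, -0.0]
contact_force: [-0.4, -0.3, -0.1]
gripper_width: 0.3
grasp_force: 0.1
```

>>> hand_motion --ticks '[{"dx":-0.004},{"dx":-0.004}]'

```text
clock: 3.0
position: [428.2, -335.6, 64.4]
ee_rot: [0.789, -0.615, -0.0, -0.0]
contact_force: [0.2, 0.3, -0.3]
gripper_width: 0.1
grasp_force: 0.1
```

```bash
python3 go.py
```

```text
tcp rack [-56.9  43.6  64.4] force rack [ 0.2 -0.3 -0.3] t 3.0 w 0.051783429214210516 grip 0.08099789265543222
```

In the tool's units: -3 mm / 750 = -0.004.

>>> hand_motion --ticks '[{"dx":-0.004},{"dx":-0.004}]'

```text
clock: 3.2
position: [427.6, -332.8, 64.5]
ee_rot: [0.789, -0.615, 0.0, -0.0]
contact_force: [0.2, 0.6, 1.0]
gripper_width: -0.2
grasp_force: 0.5
```

>>> hand_motion --ticks '[{"dx":-0.004},{"dx":-0.004}]'

```text
clock: 3.4
position: [427.0, -330.2, 64.9]
ee_rot: [0.789, -0.615, 0.001, 0.0]
contact_force: [-0.4, -0.8, 4.2]
gripper_width: -0.1
grasp_force: 1.9
```

>>> hand_motion --ticks '[{"dx":-0.004},{"dx":-0.004}]'

```text
clock: 3.6
position: [426.3, -327.4, 65.2]
ee_rot: [0.789, -0.615, 0.001, 0.0]
contact_force: [-0.8, 0.0, 6.2]
gripper_width: 0.1
grasp_force: 3.1
```

```bash
python3 go.py; python3 - <<'E'
from h import *
im,d=viewer.get_image("top"); np.savez("top1.npz",im=im,d=d); 
a=cv2.resize(im[195:275,245:430],None,fx=4.3,fy=4.3,interpolation=cv2.INTER_CUBIC)
im,d=viewer.get_image("scene"); np.savez("scene1.npz",im=im,d=d)
c=proj("scene",[[440,-230,60]])[0].astype(int); print(c)
b=cv2.resize(im[c[1]-30:c[1]+30,c[0]-70:c[0]+70],(795,341),interpolation=cv2.INTER_CUBIC)[:250]
cv2.imwrite("pics/b1.png",np.vstack([a,b]))
E
```

```text
tcp rack [-48.5  43.4  65.2] force rack [0.2 0.8 6.2] t 3.6 w 0.14625843829372726 grip 3.0605626478791237
[321 203]Traceback (most recent call last):
  File "<stdin>", line 7, in <module>
    return _nx.concatenate(arrs, 0, dtype=dtype, casting=casting)
           ~~~~~~~~~~~~~~~^^^^^^^^^^^^^^^^^^^^^^^^^^^^^^^^^^^^^^^
ValueError: all the input array dimensions except for the concatenation axis must match exactly, but along dimension 1, the array at index 0 has size 796 and the array at index 1 has size 795
```

```bash
cat > blade.py <<'E'
from h import *
th=np.radians(104.1); O=np.array([456.6,-269.8,0]); R=np.array([[np.cos(th),-np.sin(th),0],[np.sin(th),np.cos(th),0],[0,0,1]])
import sys
for n in sys.argv[1:]:
    im,d=viewer.get_image(n); np.savez("last_%s.npz"%n,im=im,d=d)
    c=proj(n,[O+R@np.array([62.5,0,70])])[0].astype(int)
    uv,P=cloud(n,d,c[0]-30,c[0]+30,c[1]-30,c[1]+30); Q=(P-O)@R
    k=(abs(Q[:,0]-62.5)<5)&(abs(Q[:,1])<9)&(Q[:,2]<110); print(n,c,k.sum(),np.sort(Q[k,2])[-12:].round())
E
python3 blade.py top scene
```

```text
top [317 235] 0 []
scene [315 203] 16 [35. 39. 45. 49. 71. 72. 73. 74. 77. 78. 79. 82.]
```

>>> hand_motion --ticks '[{"dx":-0.004},{"dx":-0.008},{"dx":-0.012},{"dx":-0.016}]'

```text
clock: 4.2
position: [423.5, -315.7, 65.0]
ee_rot: [0.789, -0.615, 0.001, 0.0]
contact_force: [-1.7, -0.9, 5.7]
gripper_width: 0.0
grasp_force: 2.5
```

```bash
python3 go.py; python3 blade.py top scene
```

```text
tcp rack [-36.5  43.3  65. ] force rack [-0.4  1.9  5.7] t 4.2 w 0.02692352819286524 grip 2.520788311958313
top [317 235] 19 [61. 62. 63. 63. 64. 64. 65. 65. 66. 66. 67. 70.]
scene [315 203] 12 [25. 29. 29. 33. 35. 36. 47. 68. 73. 73. 78. 81.]
```

In the tool's units: -6 mm / 750 = -0.008, -3 mm / 750 = -0.004.

>>> hand_motion --ticks '[{"dx":-0.004},{"dx":-0.008}]'

```text
clock: 4.5
position: [421.7, -309.4, 64.3]
ee_rot: [0.788, -0.615, 0.0, -0.0]
contact_force: [-0.4, -0.2, 0.4]
gripper_width: 0.2
grasp_force: 0.3
```

>>> hand_motion --ticks '[{"dx":-0.004,"dz":0.0007},{"dx":-0.008,"dz":0.0013}]'

```text
clock: 4.7
position: [419.6, -303.3, 62.7]
ee_rot: [0.788, -0.615, -0.001, 0.0]
contact_force: [-0.3, 0.1, -0.1]
gripper_width: 0.0
grasp_force: 0.0
```

```bash
python3 go.py; python3 blade.py top scene
```

```text
tcp rack [-23.5  44.1  62.7] force rack [ 0.1  0.2 -0.1] t 4.7 w 0.008097424736224938 grip 0.0
top [317 235] 28 [53. 54. 55. 55. 56. 56. 56. 56. 57. 58. 59. 60.]
scene [315 203] 14 [34. 37. 41. 41. 42. 71. 71. 77. 77. 78. 79. 84.]
```

In the tool's units: 32 mm / 750 = 0.0427, -10 mm / 750 = -0.0133.

>>> hand_motion --ticks '[{"dz":-0.0133},{"dx":0.0427,"dz":-0.0133},{"dx":0.0427,"dz":-0.0133},{"dx":0.0427,"dz":-0.002},{"dx":0.0427,"dz":-0.002},{"dx":0.0427,"dz":-0.002}]'

```text
clock: 5.4
position: [428.1, -334.6, 64.9]
ee_rot: [0.789, -0.615, 0.0, -0.0]
contact_force: [0.9, 0.3, 1.2]
gripper_width: -0.3
grasp_force: 0.7
```

```bash
python3 go.py -57 44 64.2
```

```text
tcp rack [-55.9  43.4  64.9] force rack [ 0.  -1.   1.2] t 5.4 w -0.29824507631731406 grip 0.6728659383952618
d [1.1 0.6 0.7] rot [-0. -0.  0.]
```

>>> hand_motion --ticks '[{"dx":-0.0053},{"dx":-0.0107},{"dx":-0.0107}]'

```text
clock: 5.7
position: [426.0, -326.6, 65.2]
ee_rot: [0.789, -0.615, 0.0, -0.0]
contact_force: [1.1, 0.3, 4.2]
gripper_width: 0.2
grasp_force: 1.9
```

```bash
python3 go.py
```

```text
tcp rack [-47.7  43.5  65.2] force rack [ 0.  -1.1  4.2] t 5.7 w 0.19233710017381028 grip 1.9057259894907475
```

In the tool's units: -12 mm / 750 = -0.016, -8 mm / 750 = -0.0107.

>>> hand_motion --ticks '[{"dx":-0.0053,"dz":0.0004},{"dx":-0.0107,"dz":0.0004},{"dx":-0.016,"dz":0.0004},{"dx":-0.016,"dz":0.0004}]'

```text
clock: 6.1
position: [422.8, -314.9, 64.5]
ee_rot: [0.789, -0.615, -0.0, -0.0]
contact_force: [0.6, 0.9, 4.5]
gripper_width: 0.3
grasp_force: 2.4
```

```bash
python3 go.py;python3 blade.py top
```

```text
tcp rack [-35.5  43.8  64.5] force rack [ 0.7 -0.8  4.5] t 6.1 w 0.28880204144443355 grip 2.36215777695179
top [317 235] 16 [41. 43. 45. 45. 46. 46. 47. 47. 47. 48. 48. 49.]
```

In the tool's units: 20 mm / 750 = 0.0267, -8 mm / 750 = -0.0107.

>>> hand_motion --ticks '[{"dz":-0.0107},{"dx":0.0267,"dz":-0.0107},{"dx":0.0267,"dz":-0.0107},{"dx":0.0267,"dz":-0.0009},{"dx":0.0267,"dz":-0.0009},{"dx":0.0267,"dz":-0.0003}]'

```text
clock: 6.75
position: [427.8, -334.9, 64.9]
ee_rot: [0.789, -0.615, -0.0, 0.0]
contact_force: [0.2, -1.5, 6.0]
gripper_width: 0.3
grasp_force: 3.2
```

```bash
python3 go.py
```

```text
tcp rack [-56.1  43.8  64.9] force rack [-1.5  0.2  6. ] t 6.75 w 0.2503703567121171 grip 3.207511156797409
```

>>> hand_motion --ticks '[{"dx":-0.0067,"dz":0.0004},{"dx":-0.0107,"dz":0.0004},{"dx":-0.0107,"dz":0.0004}]'

```text
clock: 7.05
position: [426.9, -327.4, 65.2]
ee_rot: [0.789, -0.615, 0.001, -0.0]
contact_force: [0.8, -2.6, 5.3]
gripper_width: -0.1
grasp_force: 2.8
```

```bash
python3 go.py
```

```text
tcp rack [-48.6  42.8  65.2] force rack [-2.7 -0.1  5.3] t 7.05 w -0.09666462953329819 grip 2.7930286154150963
```

>>> hand_motion --ticks '[{"dx":-0.0053,"dz":0.0004},{"dx":-0.0107,"dz":0.0004},{"dx":-0.016,"dz":0.0004}]'

```text
clock: 7.35
position: [423.7, -315.6, 64.5]
ee_rot: [0.789, -0.615, 0.001, -0.0]
contact_force: [1.1, -3.1, 4.9]
gripper_width: -0.2
grasp_force: 2.8
```

```bash
python3 go.py;python3 blade.py top
```

```text
tcp rack [-36.4  43.1  64.5] force rack [-3.3 -0.3  4.9] t 7.35 w -0.16450798601546923 grip 2.79799472540617
top [317 235] 17 [38. 38. 41. 42. 43. 44. 45. 46. 46. 47. 49. 50.]
```

In the tool's units: -66 mm / 750 = -0.088, -50 mm / 750 = -0.0667.

>>> hand_motion --ticks '[{"dz":-0.0667},{"dz":-0.0667},{"dx":-0.0533,"dy":-0.0267,"dz":-0.0667},{"dx":-0.088,"dy":-0.0573,"dz":-0.0667},{"dx":-0.088,"dy":-0.0573,"dz":-0.0667},{"dx":-0.088,"dy":-0.0573,"dz":-0.0667}]' --jaw 40

```text
clock: 8.0
position: [447.9, -239.9, 113.3]
ee_rot: [0.789, -0.614, -0.001, 0.0]
contact_force: [-0.0, -0.3, -0.9]
gripper_width: 40.1
grasp_force: 0.0
```

```bash
python3 go.py 32 0 57
```

```text
tcp rack [ 31.1   1.1 113.3] force rack [-0.2  0.1 -0.9] t 8.0 w 40.106970385092545 grip 0.0
d [-0.8 -1.3 56.3] rot [0.002 0.002 0.001]
```

In the tool's units: 56 mm / 750 = 0.0747, 45 mm / 750 = 0.06.

```bash
python3 blade.py top
```

```text
top [317 235] 25 [42. 43. 46. 46. 47. 47. 47. 47. 48. 48. 50. 52.]
```

>>> hand_motion --ticks '[{"dx":-0.0013,"dy":-0.0013,"dz":0.0333},{"dx":-0.0013,"dy":-0.0013,"dz":0.06},{"dx":-0.0013,"dy":-0.0013,"dz":0.0747},{"dx":-0.0013,"dy":-0.0013,"dz":0.0747}]'

```text
clock: 8.45
position: [447.7, -240.2, 56.4]
ee_rot: [0.788, -0.616, -0.002, 0.001]
contact_force: [-0.1, 0.3, 0.3]
gripper_width: 40.0
grasp_force: 0.0
```

```bash
python3 go.py 32 0 57
```

```text
tcp rack [30.9  1.4 56.4] force rack [0.4 0.  0.3] t 8.45 w 39.9886954689703 grip 0.0
d [-1.1 -1.4 -0.6] rot [ 0.004  0.002 -0.002]
```

>>> hand_motion --ticks '[{},{},{},{}]' --jaw 0

```text
clock: 8.85
position: [450.0, -240.3, 59.0]
ee_rot: [0.789, -0.615, 0.001, -0.0]
contact_force: [-0.6, -2.7, 2.0]
gripper_width: 12.2
grasp_force: 58.4
```

```bash
python3 go.py
```

```text
tcp rack [30.3 -0.8 59. ] force rack [-2.5  1.2  2. ] t 8.85 w 12.24690320586969 grip 58.44990134239197
```

>>> hand_motion --ticks '[{},{}]'

```text
clock: 9.05
position: [449.9, -240.2, 58.9]
ee_rot: [0.789, -0.615, 0.001, -0.0]
contact_force: [-1.7, -1.8, 4.7]
gripper_width: 12.1
grasp_force: 58.6
```

```bash
python3 go.py
```

```text
tcp rack [30.3 -0.7 58.9] force rack [-1.3  2.   4.7] t 9.05 w 12.089519026012413 grip 58.58694076538086
```

In the tool's units: -20 mm / 750 = -0.0267, -14 mm / 750 = -0.0187.

>>> hand_motion --ticks '[{"dz":-0.002},{"dx":-0.004,"dz":-0.002},{"dx":-0.0107,"dz":-0.002},{"dx":-0.0187,"dz":-0.002},{"dx":-0.0267,"dz":-0.002},{"dx":-0.0267,"dz":-0.002}]'

```text
clock: 9.65
position: [443.7, -219.3, 59.3]
ee_rot: [0.789, -0.615, -0.001, 0.0]
contact_force: [-0.6, 0.9, -1.7]
gripper_width: 11.8
grasp_force: 58.4
```

```bash
python3 go.py
```

```text
tcp rack [52.1  0.2 59.3] force rack [ 1.   0.3 -1.7] t 9.65 w 11.82288596893193 grip 58.410712480545044
```

>>> hand_motion --ticks '[{"dx":-0.0067},{"dx":-0.016},{"dx":-0.0267},{"dx":-0.0373},{"dx":-0.048},{"dx":-0.0533},{"dx":-0.0533}]'

```text
clock: 10.35
position: [434.5, -180.9, 59.6]
ee_rot: [0.789, -0.615, -0.0, 0.0]
contact_force: [0.0, 0.8, -2.5]
gripper_width: 11.8
grasp_force: 58.4
```

```bash
python3 go.py
```

```text
tcp rack [91.6 -0.2 59.6] force rack [ 0.7 -0.2 -2.5] t 10.35 w 11.80107242560079 grip 58.42728853225708
```

```bash
cat > rodx.py <<'E'
from h import *
th=np.radians(104.1); O=np.array([456.6,-269.8,0]); R=np.array([[np.cos(th),-np.sin(th),0],[np.sin(th),np.cos(th),0],[0,0,1]])
for n in("top","scene"):
    im,d=viewer.get_image(n); np.savez("last_%s.npz"%n,im=im,d=d)
    uv,P=cloud(n,d,180,460,120,290); Q=(P-O)@R
    k=(abs(Q[:,1])<6)&(Q[:,0]>-30)&(Q[:,0]<300)
    print(n)
    for x in range(-30,300,10):
        z=Q[k&(Q[:,0]>=x)&(Q[:,0]<x+10),2]
        if len(z): print(x,int(np.percentile(z,75)),len(z),end=" | ")
    print()
E
python3 rodx.py
```

```text
top
-30 89 20 | -20 87 18 | -10 90 29 | 0 81 27 | 10 80 26 | 20 78 14 | 40 405 3 | 50 411 33 | 60 417 30 | 70 419 33 | 80 419 35 | 90 419 36 | 100 419 36 | 110 416 51 | 120 410 45 | 130 394 59 | 140 393 51 | 150 391 52 | 160 388 50 | 170 387 54 | 180 384 55 | 190 382 52 | 200 385 58 | 210 389 68 | 220 452 53 | 230 470 48 | 240 481 41 | 250 492 31 | 260 491 44 | 270 488 43 | 280 484 39 | 290 464 11 | 
scene
-30 85 11 | -20 87 21 | -10 85 16 | 0 88 23 | 10 79 18 | 20 12 6 | 30 10 9 | 40 79 1 | 50 78 5 | 60 35 4 | 70 32 17 | 80 27 10 | 100 156 14 | 110 155 1 | 120 234 6 | 130 296 55 | 230 7 1 | 240 12 12 | 250 5 16 | 260 4 14 | 270 -1 10 | 280 0 8 | 290 0 10 |
```

In the tool's units: 1.5 mm / 750 = 0.002.

>>> hand_motion --ticks '[{"dz":0.002},{"dz":0.002}]'

```text
clock: 10.65
position: [434.9, -181.7, 58.2]
ee_rot: [0.788, -0.615, -0.0, -0.0]
contact_force: [0.1, 2.3, 1.2]
gripper_width: 11.9
grasp_force: 58.6
```

>>> hand_motion --ticks '[{},{},{},{}]' --jaw 40

```text
clock: 11.05
position: [435.0, -181.8, 58.2]
ee_rot: [0.788, -0.615, 0.0, -0.0]
contact_force: [0.0, 0.6, -0.2]
gripper_width: 39.9
grasp_force: 0.0
```

```bash
python3 go.py
```

```text
tcp rack [90.6 -0.5 58.2] force rack [ 0.6 -0.2 -0.2] t 11.05 w 39.893396536718235 grip 0.0
```

>>> hand_motion --ticks '[{"dx":0.02},{"dx":0.04},{"dx":0.06},{"dx":0.08},{"dx":0.0827},{"dx":0.0827}]'

```text
clock: 11.65
position: [449.8, -242.3, 57.9]
ee_rot: [0.788, -0.616, -0.0, 0.0]
contact_force: [-0.5, -0.9, 0.0]
gripper_width: 39.8
grasp_force: 0.0
```

```bash
python3 go.py 30 0 58; python3 rodx.py
```

```text
tcp rack [28.3 -0.1 57.9] force rack [-0.8  0.7  0. ] t 11.65 w 39.826981106389546 grip 0.0
d [-1.7  0.1 -0.1] rot [ 0.     0.    -0.001]
top
-20 408 14 | -10 412 26 | 0 416 30 | 10 417 32 | 20 416 31 | 30 416 40 | 40 415 53 | 50 412 58 | 60 405 72 | 70 389 64 | 80 385 66 | 90 382 66 | 100 377 71 | 110 372 58 | 120 366 38 | 130 140 28 | 140 18 22 | 150 14 19 | 160 460 43 | 170 484 33 | 180 497 31 | 190 506 31 | 200 515 31 | 210 516 28 | 220 517 27 | 230 512 24 | 240 503 4 | 
scene
-30 12 9 | -20 11 5 | -10 11 4 | 0 12 7 | 10 27 12 | 20 77 21 | 30 73 18 | 40 149 30 | 50 118 15 | 60 255 74 | 70 310 101 | 80 378 36 | 90 381 26 | 100 377 35 | 110 374 49 | 120 364 39 | 130 364 18 | 140 359 2 | 230 15 7 | 240 11 10 | 250 6 18 | 260 2 11 | 270 -2 7 | 280 0 10 | 290 1 10 |
```

>>> hand_motion --ticks '[{},{},{},{},{}]' --jaw 0

```text
clock: 12.25
position: [449.8, -241.4, 58.2]
ee_rot: [0.789, -0.615, -0.0, -0.0]
contact_force: [-0.4, 2.6, 2.9]
gripper_width: 12.1
grasp_force: 58.4
```

>>> hand_motion --ticks '[{"dz":-0.0027},{"dx":-0.0053,"dz":-0.0027},{"dx":-0.0133,"dz":-0.0027},{"dx":-0.0227,"dz":-0.0027},{"dx":-0.032,"dz":-0.0027},{"dx":-0.032,"dz":-0.0027}]'

```text
clock: 12.85
position: [443.5, -217.6, 60.0]
ee_rot: [0.789, -0.615, -0.0, 0.0]
contact_force: [0.5, -0.0, -4.5]
gripper_width: 11.7
grasp_force: 58.4
```

```bash
python3 go.py
```

```text
tcp rack [53.9  0.  60. ] force rack [-0.1 -0.4 -4.5] t 12.85 w 11.726570641943129 grip 58.412532806396484
```

>>> hand_motion --ticks '[{"dx":-0.0053},{"dx":-0.0147},{"dx":-0.024},{"dx":-0.0347},{"dx":-0.0453},{"dx":-0.056},{"dx":-0.0653},{"dx":-0.068},{"dx":-0.068}]'

```text
clock: 13.75
position: [431.8, -168.7, 60.2]
ee_rot: [0.789, -0.615, 0.0, -0.0]
contact_force: [0.9, 0.5, -3.1]
gripper_width: 11.9
grasp_force: 58.4
```

```bash
python3 go.py
```

```text
tcp rack [104.1  -0.5  60.2] force rack [ 0.2 -1.  -3.1] t 13.75 w 11.940476894896076 grip 58.42270374298096
```

In the tool's units: 2 mm / 750 = 0.0027.

>>> hand_motion --ticks '[{"dz":0.0027},{"dz":0.0027}]'

```text
clock: 13.95
position: [431.9, -169.2, 58.3]
ee_rot: [0.789, -0.615, 0.0, 0.0]
contact_force: [-0.9, 1.1, -0.4]
gripper_width: 12.1
grasp_force: 58.7
```

>>> hand_motion --ticks '[{},{},{},{}]' --jaw 40

```text
clock: 14.35
position: [432.0, -169.2, 58.3]
ee_rot: [0.788, -0.615, 0.0, -0.0]
contact_force: [0.1, 0.2, 0.1]
gripper_width: 39.9
grasp_force: 0.0
```

```bash
python3 rodx.py | head -2
```

```text
top
-30 88 20 | -20 87 18 | -10 90 26 | 0 79 25 | 10 79 29 | 20 79 23 | 30 79 20 | 40 78 6 | 60 408 30 | 70 414 29 | 80 417 30 | 90 417 35 | 100 417 31 | 110 418 35 | 120 416 40 | 130 410 54 | 140 394 63 | 150 391 62 | 160 390 62 | 170 389 59 | 180 387 60 | 190 386 52 | 200 384 53 | 210 387 54 | 220 385 64 | 230 441 51 | 240 462 52 | 250 475 50 | 260 482 47 | 270 485 48 | 280 481 46 | 290 476 39 | 
```

>>> hand_motion --ticks '[{"dx":0.02},{"dx":0.04},{"dx":0.06},{"dx":0.08},{"dx":0.0987},{"dx":0.0987},{"dx":0.0987}]'

```text
clock: 15.15
position: [449.5, -241.1, 57.9]
ee_rot: [0.788, -0.615, -0.0, 0.0]
contact_force: [0.3, 0.9, -0.5]
gripper_width: 39.8
grasp_force: 0.0
```

```bash
python3 go.py 30 0 58; python3 rodx.py | tail -1
```

```text
tcp rack [29.6 -0.1 57.9] force rack [ 0.8 -0.5 -0.5] t 15.15 w 39.8092580739829 grip 0.0
d [-0.4  0.1 -0.1] rot [ 0.     0.    -0.001]
-30 9 6 | -20 13 7 | -10 9 4 | 0 13 12 | 10 10 6 | 20 76 15 | 30 78 23 | 40 145 19 | 50 80 18 | 60 233 64 | 70 299 113 | 80 380 36 | 90 382 24 | 100 378 31 | 110 372 49 | 120 370 43 | 130 365 25 | 140 364 7 | 230 22 6 | 240 10 11 | 250 5 15 | 260 4 12 | 270 1 11 | 280 0 10 | 290 1 9 |
```

>>> hand_motion --ticks '[{},{},{},{},{}]' --jaw 0

```text
clock: 15.75
position: [449.5, -240.5, 58.3]
ee_rot: [0.789, -0.615, -0.0, 0.0]
contact_force: [-1.5, 2.5, 5.2]
gripper_width: 12.0
grasp_force: 58.5
```

>>> hand_motion --ticks '[{"dx":-0.0053},{"dx":-0.0133},{"dx":-0.0227},{"dx":-0.032},{"dx":-0.032}]'

```text
clock: 16.25
position: [443.2, -216.4, 58.0]
ee_rot: [0.789, -0.615, -0.001, -0.0]
contact_force: [-2.2, 2.1, 3.4]
gripper_width: 12.0
grasp_force: 58.6
```

```bash
python3 go.py
```

```text
tcp rack [55.  -0.1 58. ] force rack [2.6 1.6 3.4] t 16.25 w 11.981308084632657 grip 58.570831418037415
```

>>> hand_motion --ticks '[{"dx":-0.0053},{"dx":-0.0147},{"dx":-0.024},{"dx":-0.0347},{"dx":-0.0453},{"dx":-0.056},{"dx":-0.0653},{"dx":-0.068},{"dx":-0.068}]'

```text
clock: 17.15
position: [431.0, -167.4, 57.9]
ee_rot: [0.789, -0.615, -0.001, 0.0]
contact_force: [-0.7, 0.6, -2.6]
gripper_width: 11.7
grasp_force: 58.4
```

```bash
python3 go.py; python3 rodx.py | head -2 | cut -c1-150
```

```text
tcp rack [ 1.056e+02 -1.000e-01  5.790e+01] force rack [ 0.8  0.6 -2.6] t 17.15 w 11.72739901741182 grip 58.445701003074646
top
-30 88 20 | -20 89 19 | -10 88 34 | 0 12 19 | 10 11 13 | 20 78 18 | 30 79 27 | 40 74 9 | 60 407 25 | 70 413 29 | 80 416 33 | 90 417 33 | 100 417 35 |
```

>>> hand_motion --ticks '[{},{},{},{}]' --jaw 40

```text
clock: 17.65
position: [431.9, -168.2, 58.3]
ee_rot: [0.788, -0.615, 0.0, -0.0]
contact_force: [0.1, 0.0, 0.3]
gripper_width: 39.9
grasp_force: 0.0
```

>>> hand_motion --ticks '[{"dz":-0.0267},{"dz":-0.08},{"dz":-0.1467},{"dx":0.0533,"dz":-0.2},{"dx":0.12,"dz":-0.2},{"dx":0.1867,"dz":-0.2},{"dx":0.2533,"dz":-0.2},{"dx":0.32,"dz":-0.2},{"dx":0.3867,"dz":-0.2},{"dx":0.4533,"dz":-0.2}]'

```text
clock: 18.65
position: [513.2, -495.3, 207.9]
ee_rot: [0.788, -0.615, 0.0, -0.0]
contact_force: [1.3, 1.3, 0.3]
gripper_width: 40.1
grasp_force: 0.0
```

```bash
python3 rodx.py;  python3 - <<'E'
import numpy as np,cv2
a=np.load("last_top.npz")["im"][195:275,245:430]; b=np.load("last_scene.npz")["im"][170:240,230:392]
f=lambda i:cv2.resize(i,(780,290),interpolation=cv2.INTER_CUBIC)
cv2.imwrite("pics/end.png",np.vstack([f(a),f(b)]))
E
```

```text
top
-30 599 39 | -20 603 39 | -10 606 44 | 0 608 44 | 10 609 44 | 20 610 42 | 30 607 43 | 40 603 46 | 50 597 26 | 60 587 4 | 70 79 21 | 80 79 26 | 90 79 28 | 100 79 25 | 110 78 27 | 120 78 15 | 130 79 20 | 140 78 27 | 150 79 19 | 160 80 9 | 
scene
-30 84 19 | -20 87 12 | -10 85 19 | 0 85 20 | 10 11 6 | 20 14 5 | 30 72 7 | 180 10 3 | 190 75 15 | 200 78 16 | 210 78 13 | 220 77 14 | 230 51 43 | 240 76 23 | 250 75 24 | 260 75 27 | 270 2 10 | 280 0 7 | 290 0 12 |
```

View pics/end.png

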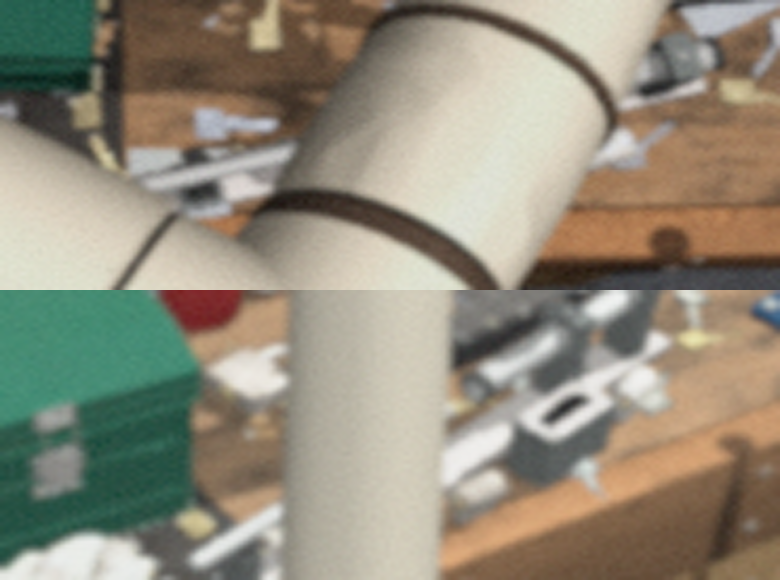

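Units first: shifts go in shares of 750 mm and turns go in shares of 4 rad. So 330 mm / 750 = 0.44, 300 mm / 750 = 0.4.

>>> hand_motion --ticks '[{"dx":0.024,"dy":0.0667,"dz":-0.04},{"dx":0.024,"dy":0.1333,"dz":-0.04},{"dx":0.024,"dy":0.2,"dz":-0.04},{"dx":0.024,"dy":0.2667,"dz":-0.04},{"dx":0.024,"dy":0.3333,"dz":-0.04},{"dx":0.024,"dy":0.4,"dz":-0.04},{"dx":0.024,"dy":0.44,"dz":-0.04},{"dx":0.024,"dy":0.44,"dz":-0.04}]'

```text
clock: 19.55
position: [193.0, -591.1, 238.5]
ee_rot: [0.787, -0.617, -0.0, 0.0]
contact_force: [0.1, -0.8, 0.6]
gripper_width: 39.9
grasp_force: 0.0
```

```bash
python3 rodx.py|head -2; python3 blade.py top; python3 - <<'E'
from h import *
d0=np.load("top0.npz")["d"]; z=np.load("last_top.npz"); d=z["d"]
th=np.radians(104.1); O=np.array([456.6,-269.8,0]); R=np.array([[np.cos(th),-np.sin(th),0],[np.sin(th),np.cos(th),0],[0,0,1]])
for t,D in(("before",d0),("after",d)):
    uv,P=cloud("top",D,120,430,165,275); Q=(P-O)@R
    for n,(x0,x1,y0,y1,z0,z1) in dict(rod=(5,300,-9,9,74,84),ca=(-155,-95,27,65,25,60),cb=(15,75,27,65,25,60)).items():
        k=(Q[:,0]>x0)&(Q[:,0]<x1)&(Q[:,1]>y0)&(Q[:,1]<y1)&(Q[:,2]>z0)&(Q[:,2]<z1); q=Q[k]
        print(t,n,k.sum(),q.min(0).round(1),q.max(0).round(1),q.mean(0).round(1))
cv2.imwrite("pics/end2.png",cv2.resize(z["im"][165:280,120:430],None,fx=2.5,fy=2.5,interpolation=cv2.INTER_CUBIC))
E
```

```text
top
-30 89 20 | -20 88 18 | -10 88 39 | 0 14 18 | 10 12 13 | 20 77 17 | 30 80 26 | 40 78 26 | 50 80 22 | 60 79 22 | 70 78 28 | 80 77 27 | 90 78 24 | 100 79 26 | 110 77 25 | 120 79 18 | 130 79 20 | 140 78 27 | 150 78 26 | 160 78 27 | 170 77 24 | 180 78 27 | 190 78 27 | 200 78 25 | 210 80 19 | 220 79 18 | 230 78 28 | 240 79 27 | 250 78 32 | 260 1 32 | 270 -1 35 | 280 -1 35 | 290 -2 40 | 
top [317 235] 30 [77. 77. 77. 77. 78. 78. 78. 79. 79. 81. 81. 83.]
before rod 96 [ 5.3 -8.8 74.5] [133.8   7.1  83.7] [32.3  0.3 79.2]
before ca 122 [-144.6   31.1   25.6] [-105.    56.9   40.5] [-124.7   44.9   34. ]
before cb 124 [23.2 32.3 25.2] [64.3 58.  44.5] [42.8 45.6 33.8]
after rod 417 [24.6 -8.5 74. ] [262.7   7.5  83.5] [145.8   0.7  78.1]
after ca 122 [-143.1   31.    25.4] [-104.5   57.6   41.3] [-125.    44.9   34.3]
after cb 127 [23.  32.8 25.5] [64.2 58.2 41.5] [43.  45.7 34.1]
```

View pics/end2.png

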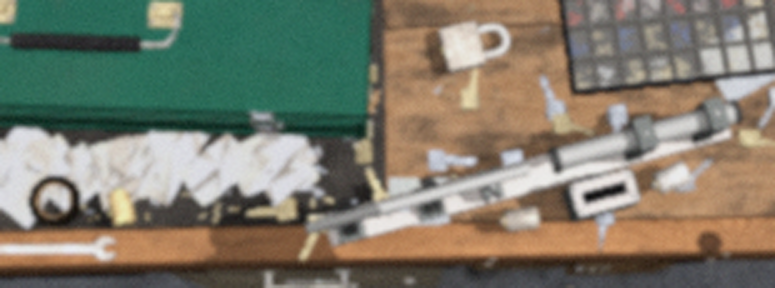

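The rod lies level in both rests, from about (312,225) to (545,165), with a visible gap of about 22 mm to the tube mouth. The cylinders measure as they did at the start, and the padlock (475,45) and tape (53,200) look undisturbed.

```bash
python3 -c "
from bench import arm
print(arm.job_done())"
```

```text
the job is handed in; nothing more can be done
None
```

The job is handed in: I rolled the blade down to the wheel's end stop and drew the rod out in three grips; it lies level in both vee rests, its inner end about 22 mm clear of the tube, with the bystanders where they were (19.6 s on the clock).

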